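Nest the boat-shaped workshop trays

ROBOT

A 7-joint arm with a two-finger parallel gripper is mounted at the origin on the work surface. World frame = base frame: x ahead of the robot, y to its left, z up, the work surface at z = 0. Lengths are in m, angles in rad, forces in N, time in s.
With the tool pointing down it reaches from about 0.4 to 0.875 m from the base axis. Payload 19.3 kg.
Tool frame: the origin (TCP) lies midway between the tips of the shut fingers; the grasp point (between the pads) lies 19 mm behind it (bot.grip_point_offset is the distance from the TCP to the grasp point, in m); z points along the fingers, y is the direction in which the jaws open and shut (so a half turn about z gives the same grasp; the last joint's range is limited). The gripper opens to 85 mm and grips with 20 to 120 N. Pads are 22 mm wide; open, the fingers measure 114 mm over their backs; the gripper's body (76 mm by 85 mm) begins 54 mm behind the grasp point. The pads swing forward as they close: fully open they stand 13 mm farther back than shut.
Start: joints at [-1.243, 0.521, -0.036, 1.599, 0.021, 1.021, -0.113], TCP at [0.242, 0.576, 0.231] pointing down, gripper open.
Joint ranges: [-2.91, 2.91], [-0.3, 2.13], [-1.5, 1.42], [0.17, 2.43], [-1.26, 4.41], [0.16, 1.93], [-2.52, 2.52]. Speed limits (rad/s): [1.89, 1.89, 2.39, 2.39, 3.01, 3.01, 3.01].

INTERFACE

Orientations are given as [roll, pitch, yaw] about the fixed x, y, z axes, in that order (R = Rz(yaw) Ry(pitch) Rx(roll)).
In Python, from workcell import bot, viewer, workorder gives the robot as it stands.
- The arm moves only by the tool move_arm, never from a script. Its argument "plan" is a list of rows, each a list of 6 numbers: the shift along the tool's x, y, z scaled (see below), then the turn, a rotation vector about the tool's x, y, z scaled (see below). A call has 1 to 5 rows; each row shifts and turns the commanded pose from where the row before left it, along the tool's axes as they then stand; what a row does not reach is not made up. The controller multiplies each number of a shift by 0.025 m and each number of a turn by pi rad. A row lasts 1/10 s, in which the tool goes at most 50 mm and 8.59 degrees, less where a joint would pass 70% of its speed; a pose out of reach is approached as far as the arm can. A call with a number of a shift or a turn outside -1 to 1 is refused whole. A call with a gripper value outside its range is refused whole. "claw" is the closure, from -1 (fully open) to 1 (shut), so that 0 is half open, set as the call begins (left out, the last holds). The fingers move at their own pace and stop on an object; "force" is the grip in N (left out, the last holds). Time passes only in rows, so rows that do not move let the fingers close. It gives the time, the measured TCP pose, the force and the opening at its end, in the units of the state.
- bot.observe(): the state, without advancing time (a new reading comes with each control period).
- viewer.grab_frame(name): name is "side" or "top"; returns the picture (400x640x3 uint8, red, green, blue); there is no depth.
- viewer.camera_info(name): a dict with "K" (3x3 intrinsics, pixels), "D" ([k1, k2, p1, p2, k3] as OpenCV has them; the pictures are not rectified), "R" (3x3) and "t" (3): a world point X has camera coordinates R X + t. Camera axes: x right, y down, z forward; pixel columns grow to the right and rows downward; lengths in m; the calibration is good to about 2 mm. A picture is of the moment at which its call begins. camera_info takes no time and is no camera call.
- workorder.job_done(): hands the job in, once; it reports no verdict.
The state is a dict: "clock": time; "qpos": joint angles; "qd": joint speeds; "joint_efforts": joint torques, N m; "position": TCP position; "tool_rot": TCP orientation; "force": force on the tool from outside, world axes, zero at the start; "moment": the same for the moment, N m; "grip_width": finger opening in m.
Only numpy, scipy, OpenCV 4.12 (cv2) and the standard library are available. Lean on these libraries where they do the work, as an engineer would, in place of code of your own. Each camera call takes 0.05 s, during which the arm holds its last target.

TASK

Nest the set of three pointed, boat-shaped wooden trays on the bench: turn the middle-sized one to match the largest and set it down in its recess, and turn the smallest to match and set it in the recess of the middle one. Each must lie level on the floor of the recess below it, points the same way, with the largest tray standing flat on the bench. Leave the rectangular tray where it is.

Things in the scene. Friction and masses are not known exactly. Their poses are not given: they have to be found in the camera images.
- large_tray: Largest ply boat tray, 178 x 92, 45 high (all in mm): square end x=-63.5, straight sides to x=29, then tapers to a blunt tip at x=115. Loose, 0.45 kg. Origin: centre line, underside; +x to the tip, z up. Wall 6; recess 80 wide, 15 deep, floor at z=30. Nested, the middle tray's origin is straight above this, 30 higher, same yaw, 9 mm free all round; it fits one way only.
- middle_tray: Same shape (mm), 130 x 62, 45 high: square end x=-48.5, straight sides to x=25, tip x=81. Loose, 0.17 kg. Origin: centre line, underside, near the mass centre; +x to the tip. Grip there across the 62 width, by the top 20. Wall 5; recess 52 wide, 15 deep, floor z=30. Nested, the small tray's origin is straight above this, 30 higher, same yaw, 7 free all round, one way only.
- small_tray: Same shape, smallest (mm), 91 x 38, 45 high: square end x=-36.5, straight sides to x=22.5, tip x=54.5. Loose, 0.08 kg. Origin: centre line, underside, near the mass centre; +x to the tip, y across. Grip there across the 38 width, by the top 20. Wall 5; recess 15 deep. Nested trays stand 30 proud of the rim below.
- oblong_tray: Bystander: rectangular plywood tray of the same wood, 130 long mm (x), 62 mm wide (y), 45 mm high, both ends square. Origin at the centre of its underside, z up. Not part of the set; leave it.
Not all that is in view belongs to the job. Leave any green or pink look-alike of the middle_tray alone.

How it is judged:
By the outcome, as a careful person would: the job done as asked, in the order asked, and still so for the second after the job is handed in, with the robot touching nothing.
It also fails if it takes over 64 s, if anything falls off the work surface, if the arm or the gripper's body presses on something with over 40 N, if the wrist force passes 120 N, or if a joint passes its speed limit or range.

## Working session

There is one attempt and no reset: what is moved stays moved. The work goes in short steps, Python scripts to look and compute and a tool call to move; the robot and the scene stay as the last step left them, time stands still between calls to the robot, and variables do not carry over. Pictures are saved under pics/ and viewed, and the job is handed in when it is done.

Besides the shell and the picture viewer there is one more tool, called after "Call:" by a JSON object that holds its "fn" and its "kwargs". move_arm: Moves the arm, as the interface text tells. Shifts and turns lie within -1 to 1; 1 stands for 0.025 m of shift or pi rad of turn. Its arguments: {"type":"object","properties":{"plan":{"type":"array","items":{"type":"array","items":{"type":"number"}}},"claw":{"type":"number"},"force":{"type":"number"}},"required":["plan"]}

```bash
mkdir -p pics; python3 - <<'E'
from workcell import bot, viewer, workorder
import cv2, numpy as np
for n in("top","side"):
    f=viewer.grab_frame(n); cv2.imwrite(f"pics/{n}0.png",f[:,:,::-1]); c=viewer.camera_info(n); print(n,{k:np.round(v,4).tolist() for k,v in c.items()})
s=bot.observe(); print(s, bot.grip_point_offset)
E
```

```text
top {'K': [[464.1043, 0.0, 321.5101], [0.0, 464.1043, 205.5145], [0.0, 0.0, 1.0]], 'D': [-0.062, 0.0, 0.0, 0.0, 0.0], 'R': [[0.0172, -0.9998, -0.0115], [-0.9889, -0.0154, -0.148], [0.1477, 0.0139, -0.9889]], 't': [0.0342, 0.4813, 1.1305]}
side {'K': [[443.5582, 0.0, 316.3397], [0.0, 443.5582, 193.1738], [0.0, 0.0, 1.0]], 'D': [-0.0411, 0.0, 0.0, 0.0, 0.0], 'R': [[0.7711, -0.6364, -0.0209], [-0.3372, -0.3804, -0.8612], [0.5401, 0.6711, -0.5079]], 't': [-0.3536, 0.2266, 0.7853]}
{'clock': 0.1, 'qpos': array([-1.24322848,  0.52196117, -0.03630887,  1.59990688,  0.02120935,
        1.02108289, -0.11284014]), 'qd': array([-0.00041003, -0.00163456, -0.00139155, -0.00098718, -0.000306  ,
        0.00034626,  0.00127185]), 'joint_efforts': array([ 1.93321328e-03, -9.28498507e+01,  1.98380649e+00, -3.70529222e+01,
        1.82239129e-02,  5.27919809e-03,  5.87448221e-05]), 'position': array([0.24203588, 0.57593443, 0.23079508]), 'tool_rot': array([-3.14062308e+00,  8.32822024e-05,  2.74376174e+00]), 'force': array([0.00745241, 0.25204034, 0.12228024]), 'moment': array([0.02551735, 0.01399794, 0.02426691]), 'grip_width': 0.08552821716679491} 0.0187
```

View pics/top0.png

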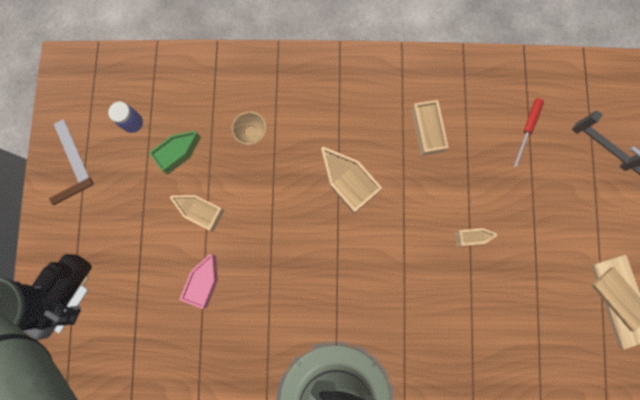

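View pics/side0.png

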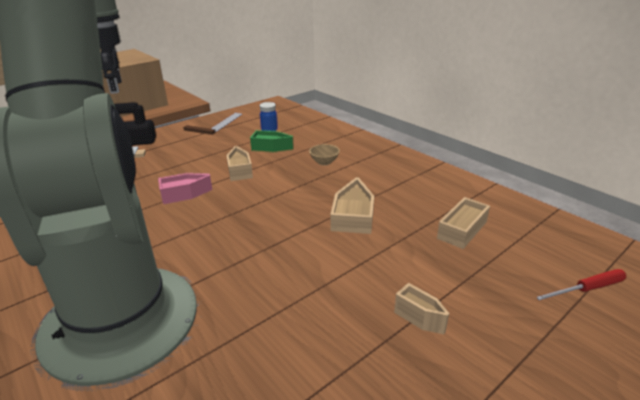

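Candidates for the middle tray: plain wood boat at top(197,212), green boat (175,152), pink boat (199,282), rectangular tray (431,127). The large boat is at (350,180) and the small one at (477,237). I choose the wooden boat at (197,212), and will check with a crop and a silhouette fit.

```bash
cat > h.py <<'E'
import numpy as np, cv2
from scipy.optimize import minimize
from workcell import bot, viewer, workorder
def proj(c,P):
    rv,_=cv2.Rodrigues(c["R"]); return cv2.projectPoints(np.asarray(P,float),rv,np.asarray(c["t"],float),c["K"],c["D"])[0][:,0]
DIM=dict(large=(-.0635,.029,.115,.046),middle=(-.0485,.025,.081,.031),small=(-.0365,.0225,.0545,.019))
def outline(n,inset=0,tip=.004):
    a,b,t,w=DIM[n]
    return np.array([[a,-w],[b,-w],[t,-tip],[t,tip],[b,w],[a,w]])
def pts(n,p,z0=0):
    o=outline(n); c,s=np.cos(p[2]),np.sin(p[2]); q=o@np.array([[c,s],[-s,c]])+p[:2]
    return np.vstack([np.c_[q,np.full(6,z0)],np.c_[q,np.full(6,z0+.045)]])
def back(c,uv,z):
    n=cv2.undistortPoints(np.array([[uv]],float),c["K"],c["D"])[0,0]
    d=c["R"].T@np.array([n[0],n[1],1]); o=-c["R"].T@c["t"]; return (o+d*(z-o[2])/d[2])[:2]
def mask(f):
    hsv=cv2.cvtColor(f,cv2.COLOR_RGB2HSV); 
    return hsv
S=4
def fit(masks,cams,n,p0,z0=0):
    bl=[cv2.GaussianBlur(cv2.resize(m.astype(np.float32),None,fx=S,fy=S,interpolation=cv2.INTER_LINEAR),(0,0),2) for m in masks]
    def cost(p):
        e=0
        for m,c in zip(bl,cams):
            h=cv2.convexHull(((proj(c,pts(n,p,z0))+.5)*S-.5).astype(np.float32))
            im=np.zeros(m.shape,np.uint8); cv2.fillConvexPoly(im,np.round(h*16).astype(np.int32),1,cv2.LINE_8,4)
            e+=np.abs(cv2.GaussianBlur(im.astype(np.float32),(0,0),2)-m).sum()/m.sum()
        return e
    best=None
    for dy in (0,.15,-.15):
        r=minimize(cost,np.array(p0)+[0,0,dy],method="Nelder-Mead",options=dict(initial_simplex=np.array(p0)+[0,0,dy]+np.array([[0,0,0],[.008,0,0],[0,.008,0],[0,0,.1]]),xatol=1e-4,fatol=1e-4))
        if best is None or r.fun<best.fun: best=r
    return best.x,best.fun
E
python3 - <<'E'
from h import *
f=cv2.imread("pics/top0.png"); g=cv2.imread("pics/side0.png")
for (u,v) in [(197,212),(350,180),(477,237),(431,127),(300,250),(380,300),(205,222),(365,185)]: print((u,v),cv2.cvtColor(f,cv2.COLOR_BGR2HSV)[v,u])
o=[cv2.resize(f[v-30:v+30,u-40:u+40],None,fx=5,fy=5,interpolation=2) for u,v in [(197,212),(350,180),(477,237)]]
o.append(cv2.resize(g[140:200,200:280],None,fx=5,fy=5,interpolation=2))
cv2.imwrite("pics/crop.png",np.vstack([np.hstack(o[:2]),np.hstack(o[2:])]))
E
```

```text
(197, 212) [ 17  97 202]
(350, 180) [ 16  97 198]
(477, 237) [ 18  98 185]
(431, 127) [ 17  96 201]
(300, 250) [ 12 126 176]
(380, 300) [ 12 131 163]
(205, 222) [ 16  99 204]
(365, 185) [ 17 101 185]
```

View pics/crop.png

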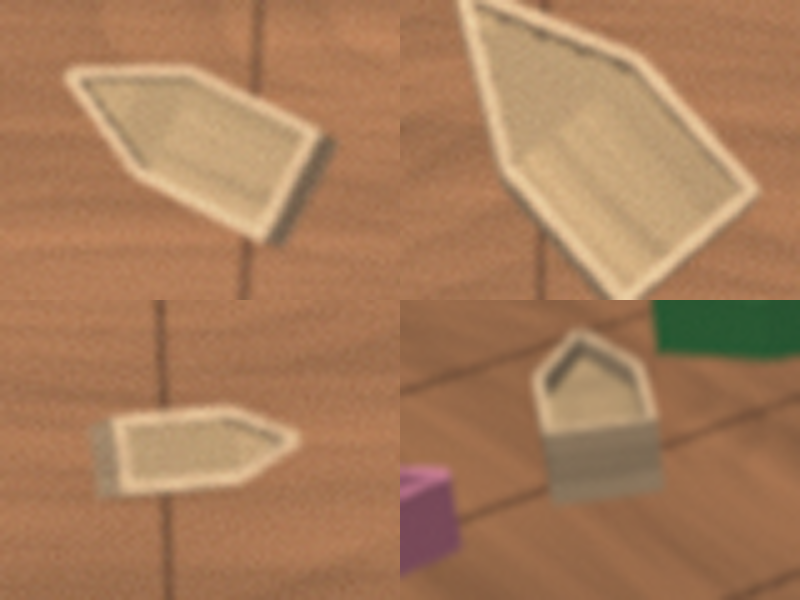

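The crop shows the middle choice to be an upright, plain wood boat, tip at top(174,198) and square end at (210,219). The small one's tip points right at (497,237).

```bash
cat >> h.py <<'E'
def seg(f,thr=29.5):
    f=f.astype(np.float32); f=cv2.GaussianBlur(f,(0,0),.7)
    hsv=cv2.cvtColor(f/255,cv2.COLOR_RGB2HSV); h=hsv[...,0]; return ((h>thr)&(h<50)&(hsv[...,2]>.25)).astype(np.uint8)
def obj(m,uv):
    n,l,st,ce=cv2.connectedComponentsWithStats(cv2.morphologyEx(m,cv2.MORPH_OPEN,np.ones((3,3),np.uint8)))
    k=min(range(1,n),key=lambda i:np.hypot(*(ce[i]-uv))+(1e3 if st[i,4]<80 else 0)); r=(l==k).astype(np.uint8)
    cs,_=cv2.findContours(r,cv2.RETR_EXTERNAL,cv2.CHAIN_APPROX_NONE); r2=np.zeros_like(r); cv2.drawContours(r2,cs,-1,1,-1); return r2
E
python3 - <<'E'
from h import *
f=cv2.imread("pics/top0.png")[:,:,::-1]; g=cv2.imread("pics/side0.png")[:,:,::-1]
ct,cs=viewer.camera_info("top"),viewer.camera_info("side")
M=seg(f);N=seg(g); cv2.imwrite("pics/m.png",np.vstack([M*255,N*255])[:, :][:800].repeat(1,0)[::1])
A=f[:,:,::-1].copy();B=g[:,:,::-1].copy()
for n,uv,sv,tip in [("large",(352,180),(353,208),(322,149)),("middle",(199,212),(239,164),(173,197)),("small",(476,237),(421,308),(497,237))]:
    m=obj(M,np.array(uv)); q=obj(N,np.array(sv))
    c0=back(ct,uv,.03); t=back(ct,tip,.045); y=np.arctan2(*(t-c0)[::-1])
    for lab,ms,cc in (("t",[m],[ct]),("s",[q],[cs]),("ts",[m,q],[ct,cs])):
        p,e=fit(ms,cc,n,[*c0,y]); print(n,lab,m.sum(),q.sum(),np.round(p,4),np.degrees(p[2]).round(1),round(e,3))
    for I,c in((A,ct),(B,cs)):
        P=proj(c,pts(n,p)); 
        for k in(0,6): cv2.polylines(I,[np.round(P[k:k+6]*16).astype(np.int32)],True,(255,0,0) if k else (0,255,0),1,cv2.LINE_AA,4)
cv2.imwrite("pics/fit.png",cv2.resize(np.vstack([A[100:300,140:540],B[120:340,150:550]]),None,fx=1.4,fy=1.4,interpolation=2))
E
```

```text
large t 2029 1841 [ 0.544  -0.0328  0.7234] 41.4 0.063
large s 2029 1841 [ 0.5451 -0.0313  0.7362] 42.2 0.043
large ts 2029 1841 [ 0.5453 -0.0319  0.7357] 42.2 0.11
middle t 1027 638 [0.463  0.3535 1.134 ] 65.0 0.109
middle s 1027 638 [0.4639 0.3533 1.1044] 63.3 0.089
middle ts 1027 638 [0.4629 0.352  1.1104] 63.6 0.203
small t 512 1681 [ 0.4083 -0.3395 -1.4581] -83.5 0.139
small s 512 1681 [ 0.4099 -0.338  -1.5044] -86.2 0.059
small ts 512 1681 [ 0.4086 -0.3379 -1.4678] -84.1 0.205
```

View pics/fit.png

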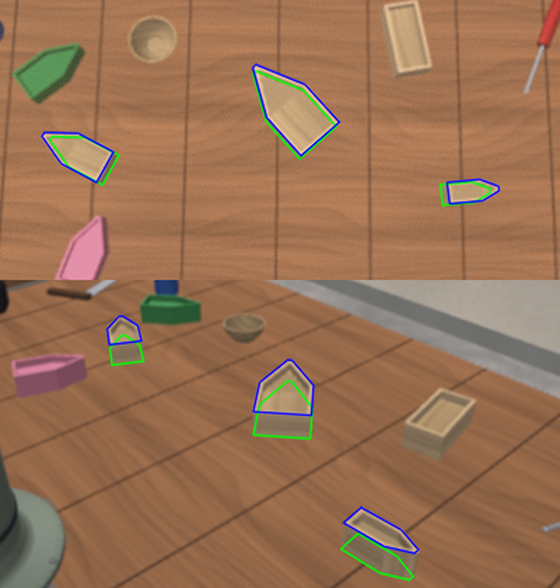

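```bash
cat > plan.py <<'E'
# usage: plan.py x y z yaw n [smooth] : rows in tool units from the measured pose to target
import sys, numpy as np
from scipy.spatial.transform import Rotation as R
from workcell import bot
x,y,z,yaw=map(float,sys.argv[1:5]); n=int(sys.argv[5])
s=bot.observe(); p=s["position"].copy(); r=R.from_euler("xyz",s["tool_rot"])
T=R.from_euler("xyz",[np.pi,0,yaw])
cur=s["tool_rot"][2]; dy=yaw-cur   # yaw may be outside +-pi to choose direction
tilt=np.array([0,0,0.])
print("t",round(s["clock"],2),"pos",p.round(4),"rpy",s["tool_rot"].round(4),"q",s["qpos"].round(2),"w",round(s["grip_width"],4),"F",s["force"].round(1))
tgt=np.array([x,y,z]); step=(tgt-p)/n
rows=[]
for k in range(n):
    want=p0=None
    nr=R.from_euler("xyz",[np.pi,0,cur+dy*(k+1)/n])
    goal=s["position"]+step*(k+1)
    sh=r.inv().apply(goal-p)/.025; tu=(r.inv()*nr).as_rotvec()/np.pi
    sh=np.round(sh,2); tu=np.round(tu,3)
    rows.append([float(v) for v in [*sh,*tu]])
    p=p+r.apply(sh*.025); r=r*R.from_rotvec(tu*np.pi)
for i in range(0,n,5): print(rows[i:i+5])
m=np.abs(np.array(rows)); print("max",m.max(0),"end",p.round(4),r.as_euler("xyz").round(4))
E
python3 plan.py .463 .352 .13 1.11 15
```

```text
t 0.1 pos [0.242  0.5759 0.2308] rpy [-3.1406e+00  1.0000e-04  2.7438e+00] q [-1.24  0.52 -0.04  1.6   0.02  1.02 -0.11] w 0.0855 F [0.  0.3 0.1]
[[-0.77, -0.32, 0.27, -0.0, 0.0, 0.035], [-0.81, -0.24, 0.27, -0.0, 0.0, 0.034], [-0.83, -0.14, 0.27, -0.0, 0.0, 0.035], [-0.83, -0.06, 0.27, -0.0, 0.0, 0.035], [-0.84, 0.03, 0.27, -0.0, 0.0, 0.034]]
[[-0.83, 0.13, 0.26, -0.0, 0.0, 0.035], [-0.81, 0.22, 0.27, -0.0, 0.0, 0.035], [-0.78, 0.3, 0.27, -0.0, 0.0, 0.034], [-0.75, 0.38, 0.27, -0.0, 0.0, 0.035], [-0.7, 0.47, 0.27, -0.0, 0.0, 0.035]]
[[-0.64, 0.53, 0.27, -0.0, 0.0, 0.034], [-0.58, 0.61, 0.27, -0.0, 0.0, 0.035], [-0.52, 0.66, 0.27, -0.0, 0.0, 0.035], [-0.43, 0.72, 0.27, -0.0, 0.0, 0.034], [-0.36, 0.76, 0.27, 0.0, 0.0, 0.035]]
max [0.84  0.76  0.27  0.    0.    0.035] end [0.4631 0.352  0.1299] [3.1414e+00 1.0000e-03 1.1101e+00]
```

Call:
{"fn": "move_arm", "kwargs": {"plan": [[-0.77,-0.32,0.27,0,0,0.035],[-0.81,-0.24,0.27,0,0,0.034],[-0.83,-0.14,0.27,0,0,0.035],[-0.83,-0.06,0.27,0,0,0.035],[-0.84,0.03,0.27,0,0,0.034]], "claw": -1, "force": 40}}

```text
clock: 0.6
position: [0.3162, 0.5007, 0.1971]
tool_rot: [-3.141, 0.0, 2.196]
force: [0.7, 0.3, -0.0]
grip_width: 0.0856
```

Call:
{"fn": "move_arm", "kwargs": {"plan": [[-0.83,0.13,0.26,0,0,0.035],[-0.81,0.22,0.27,0,0,0.035],[-0.78,0.3,0.27,0,0,0.034],[-0.75,0.38,0.27,0,0,0.035],[-0.7,0.47,0.27,0,0,0.035]]}}

```text
clock: 1.1
position: [0.39, 0.4261, 0.1636]
tool_rot: [-3.141, 0.0, 1.649]
force: [-1.1, 0.4, 0.2]
grip_width: 0.0852
```

Call:
{"fn": "move_arm", "kwargs": {"plan": [[-0.64,0.53,0.27,0,0,0.034],[-0.58,0.61,0.27,0,0,0.035],[-0.52,0.66,0.27,0,0,0.035],[-0.43,0.72,0.27,0,0,0.034],[-0.36,0.76,0.27,0,0,0.035]]}}

```text
clock: 1.6
position: [0.4636, 0.3517, 0.1298]
tool_rot: [-3.141, 0.0, 1.106]
force: [0.4, 0.7, -0.1]
grip_width: 0.0854
```

```bash
python3 plan.py .463 .352 .021 1.11 7; python3 - <<'E'
from h import *
for n in("top","side"): cv2.imwrite(f"pics/{n}1.png",viewer.grab_frame(n)[:,:,::-1])
a=cv2.imread("pics/top1.png")[130:280,120:320];b=cv2.imread("pics/side1.png")[60:210,140:340]
cv2.imwrite("pics/c1.png",np.hstack([cv2.resize(i,(400,300),interpolation=2) for i in(a,b)]))
E
```

```text
t 1.6 pos [0.4636 0.3517 0.1298] rpy [-3.1415e+00  4.0000e-04  1.1059e+00] q [-1.01  0.61  0.37  1.82 -0.31  0.77 -0.94] w 0.0854 F [ 0.4  0.7 -0.1]
[[0.0, -0.0, 0.62, -0.0, 0.0, -0.0], [0.0, -0.01, 0.62, -0.0, 0.0, -0.0], [0.0, -0.0, 0.63, -0.0, 0.0, -0.001], [0.0, -0.01, 0.62, -0.0, 0.0, 0.0], [0.0, 0.0, 0.62, -0.0, 0.0, 0.0]]
[[0.0, -0.0, 0.62, -0.0, 0.0, -0.0], [0.0, -0.01, 0.62, -0.0, 0.0, -0.0]]
max [0.    0.01  0.63  0.    0.    0.001] end [0.4629 0.352  0.0211] [-3.1415e+00  4.0000e-04  1.1090e+00]
```

View pics/c1.png

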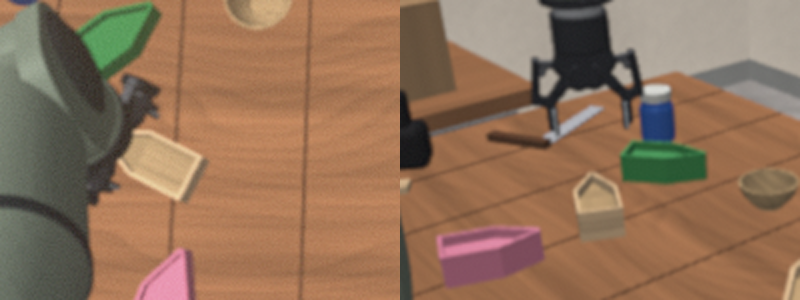

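The gripper stands over the wooden boat, jaws across its width: fingertips are at side crop (555,130) and (628,125), with the tray below at (600,210). Green and pink lie clear.

Call:
{"fn": "move_arm", "kwargs": {"plan": [[0,0,0.62,0,0,0],[0,-0.01,0.62,0,0,0],[0,0,0.62,0,0,0],[0,-0.01,0.62,0,0,0],[0,0,0.62,0,0,0]]}}

```text
clock: 2.2
position: [0.4625, 0.3528, 0.0516]
tool_rot: [-3.141, 0.0, 1.111]
force: [-0.4, 0.3, -0.0]
grip_width: 0.0853
```

Call:
{"fn": "move_arm", "kwargs": {"plan": [[0,0,0.62,0,0,0],[0,-0.01,0.62,0,0,0],[0,0,0,0,0,0]]}}

```text
clock: 2.5
position: [0.4617, 0.352, 0.0196]
tool_rot: [-3.141, 0.003, 1.11]
force: [-1.3, -0.6, 0.2]
grip_width: 0.0853
```

Call:
{"fn": "move_arm", "kwargs": {"plan": [[0,0,0,0,0,0],[0,0,0,0,0,0],[0,0,0,0,0,0],[0,0,0,0,0,0],[0,0,0,0,0,0]], "claw": 1, "force": 40}}

```text
clock: 3.0
position: [0.463, 0.3529, 0.0226]
tool_rot: [3.141, -0.001, 1.11]
force: [-0.1, -0.9, 6.8]
grip_width: 0.0608
```

```bash
python3 plan.py .463 .352 .16 1.11 6; python3 - <<'E'
from h import *
for n in("top","side"): cv2.imwrite(f"pics/{n}2.png",viewer.grab_frame(n)[:,:,::-1])
a=cv2.imread("pics/top2.png")[130:280,120:320];b=cv2.imread("pics/side2.png")[100:200,180:313]
cv2.imwrite("pics/c2.png",np.hstack([cv2.resize(i,(400,300),interpolation=2) for i in(a,b)]))
E
```

```text
t 3.0 pos [0.463  0.3529 0.0226] rpy [ 3.1411e+00 -1.1000e-03  1.1100e+00] q [-0.95  0.77  0.28  1.86 -0.38  0.56 -0.88] w 0.0608 F [-0.1 -0.9  6.8]
[[-0.0, 0.0, -0.92, 0.0, -0.0, -0.0], [-0.01, 0.01, -0.91, 0.0, -0.0, -0.0], [-0.0, -0.0, -0.92, 0.0, -0.0, -0.0], [-0.01, 0.0, -0.91, 0.0, -0.0, -0.0], [-0.0, 0.01, -0.92, 0.0, -0.0, -0.0]]
[[-0.01, -0.0, -0.92, 0.0, -0.0, -0.0]]
max [0.01 0.01 0.92 0.   0.   0.  ] end [0.463  0.3519 0.1601] [ 3.1411e+00 -1.1000e-03  1.1100e+00]
```

View pics/c2.png

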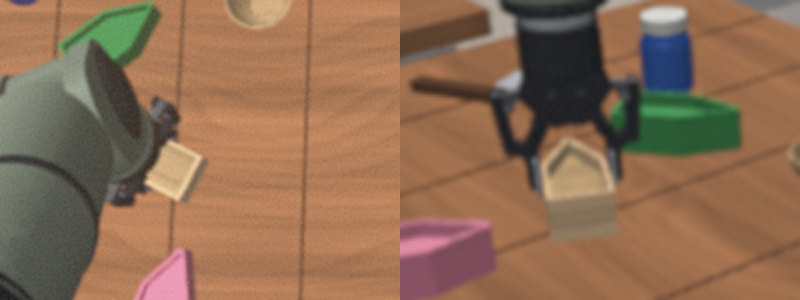

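Jaws hold the middle tray by its upper sides (width 61 mm; pads at side crop (535,165) and (615,165)). Lifting.

Call:
{"fn": "move_arm", "kwargs": {"plan": [[0,0,-0.3,0,0,0],[0,0,-0.8,0,0,0],[0,0,-0.9,0,0,0],[0,0,-0.9,0,0,0],[0,0,-0.9,0,0,0]]}}

```text
clock: 3.6
position: [0.4625, 0.3526, 0.1183]
tool_rot: [3.142, -0.0, 1.11]
force: [0.1, 0.0, -2.4]
grip_width: 0.0609
```

```bash
python3 plan.py .5453 -.0319 .15 0.7357 20; python3 - <<'E'
from h import *
for n in("top","side"): cv2.imwrite(f"pics/{n}3.png",viewer.grab_frame(n)[:,:,::-1])
a=cv2.imread("pics/top3.png")[130:280,120:320];b=cv2.imread("pics/side3.png")[60:160,180:313]
cv2.imwrite("pics/c3.png",np.hstack([cv2.resize(i,(400,300),interpolation=2) for i in(a,b)]))
E
```

```text
t 3.6 pos [0.4625 0.3526 0.1183] rpy [ 3.1416e+00 -2.0000e-04  1.1100e+00] q [-1.01  0.63  0.36  1.83 -0.32  0.74 -0.93] w 0.0609 F [ 0.1  0.  -2.4]
[[-0.62, 0.49, -0.06, 0.0, -0.0, 0.006], [-0.6, 0.5, -0.07, 0.0, -0.0, 0.006], [-0.6, 0.52, -0.06, 0.0, -0.0, 0.006], [-0.58, 0.52, -0.06, 0.0, -0.0, 0.006], [-0.58, 0.54, -0.07, 0.0, -0.0, 0.006]]
[[-0.57, 0.54, -0.06, 0.0, -0.0, 0.006], [-0.55, 0.56, -0.07, -0.0, -0.0, 0.006], [-0.55, 0.56, -0.06, -0.0, -0.0, 0.006], [-0.53, 0.58, -0.06, -0.0, -0.0, 0.006], [-0.53, 0.59, -0.07, -0.0, -0.0, 0.006]]
[[-0.51, 0.6, -0.06, -0.0, -0.0, 0.006], [-0.5, 0.6, -0.06, -0.0, -0.0, 0.005], [-0.49, 0.62, -0.07, -0.0, -0.0, 0.006], [-0.48, 0.62, -0.06, -0.0, -0.0, 0.006], [-0.47, 0.63, -0.06, -0.0, -0.0, 0.006]]
[[-0.45, 0.64, -0.07, -0.0, -0.0, 0.006], [-0.45, 0.65, -0.06, -0.0, -0.0, 0.006], [-0.43, 0.66, -0.06, -0.0, -0.0, 0.006], [-0.42, 0.67, -0.07, -0.0, -0.0, 0.006], [-0.41, 0.67, -0.06, -0.0, -0.0, 0.006]]
max [0.62  0.67  0.07  0.    0.    0.006] end [ 0.5452 -0.032   0.15  ] [-3.1415e+00 -2.0000e-04  7.3620e-01]
```

View pics/c3.png

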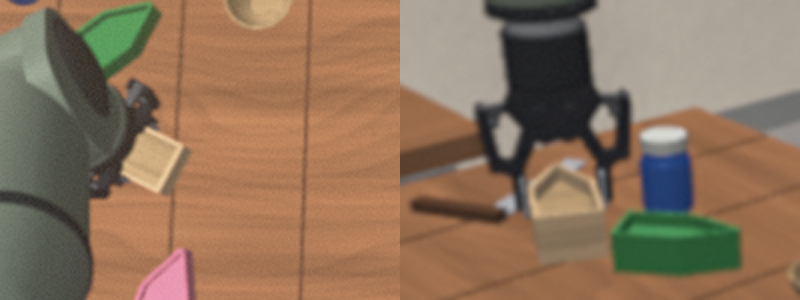

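The middle tray hangs level in the jaws (side crop (567,215)). Carry it over.

Call:
{"fn": "move_arm", "kwargs": {"plan": [[-0.62,0.49,-0.06,0,0,0.006],[-0.6,0.5,-0.07,0,0,0.006],[-0.6,0.52,-0.06,0,0,0.006],[-0.58,0.52,-0.06,0,0,0.006],[-0.58,0.54,-0.07,0,0,0.006]]}}

```text
clock: 4.2
position: [0.4837, 0.2544, 0.1247]
tool_rot: [-3.142, 0.0, 1.013]
force: [0.1, 0.2, -2.2]
grip_width: 0.0612
```

Call:
{"fn": "move_arm", "kwargs": {"plan": [[-0.57,0.54,-0.06,0,0,0.006],[-0.55,0.56,-0.07,0,0,0.006],[-0.55,0.56,-0.06,0,0,0.006],[-0.53,0.58,-0.06,0,0,0.006],[-0.53,0.59,-0.07,0,0,0.006]]}}

```text
clock: 4.7
position: [0.5042, 0.1587, 0.1329]
tool_rot: [3.142, -0.0, 0.92]
force: [-0.1, 0.5, -0.9]
grip_width: 0.0615
```

Call:
{"fn": "move_arm", "kwargs": {"plan": [[-0.51,0.6,-0.06,0,0,0.006],[-0.5,0.6,-0.06,0,0,0.005],[-0.49,0.62,-0.07,0,0,0.006],[-0.48,0.62,-0.06,0,0,0.006],[-0.47,0.63,-0.06,0,0,0.006]]}}

```text
clock: 5.2
position: [0.5247, 0.0626, 0.1407]
tool_rot: [3.142, -0.0, 0.829]
force: [0.8, 0.7, -0.9]
grip_width: 0.0609
```

Call:
{"fn": "move_arm", "kwargs": {"plan": [[-0.45,0.64,-0.07,0,0,0.006],[-0.45,0.65,-0.06,0,0,0.006],[-0.43,0.66,-0.06,0,0,0.006],[-0.42,0.67,-0.07,0,0,0.006],[-0.41,0.67,-0.06,0,0,0.006]]}}

```text
clock: 5.7
position: [0.5453, -0.0336, 0.1487]
tool_rot: [3.142, -0.0, 0.735]
force: [0.0, 0.0, -1.9]
grip_width: 0.061
```

```bash
python3 plan.py .5453 -.0319 .085 0.7357 4; python3 - <<'E'
from h import *
for n in("top","side"): cv2.imwrite(f"pics/{n}4.png",viewer.grab_frame(n)[:,:,::-1])
s=bot.observe(); A=cv2.imread("pics/top4.png");B=cv2.imread("pics/side4.png")
for I,c in((A,viewer.camera_info("top")),(B,viewer.camera_info("side"))):
  for n,p,z in(("middle",[*s["position"][:2],s["tool_rot"][2]],s["position"][2]-.0226),("large",[.5453,-.0319,.7357],0)):
    P=proj(c,pts(n,p,z))
    for k in(0,6): cv2.polylines(I,[np.round(P[k:k+6]*16).astype(np.int32)],True,(255,0,0) if k else (0,255,0),1,cv2.LINE_AA,4)
a=A[100:250,250:450];b=B[70:250,240:480]
cv2.imwrite("pics/c4.png",np.hstack([cv2.resize(i,(400,300),interpolation=2) for i in(a,b)]))
E
```

```text
t 5.7 pos [ 0.5453 -0.0336  0.1487] rpy [ 3.1415e+00 -1.0000e-04  7.3460e-01] q [-0.38  0.55  0.47  1.9  -0.35  0.77 -0.55] w 0.061 F [ 0.   0.  -1.9]
[[0.01, -0.01, 0.64, 0.0, -0.0, -0.0], [0.01, -0.02, 0.63, 0.0, -0.0, -0.0], [0.02, -0.01, 0.64, 0.0, -0.0, -0.0], [0.01, -0.01, 0.64, 0.0, -0.0, -0.0]]
max [0.02 0.02 0.64 0.   0.   0.  ] end [ 0.5454 -0.0319  0.085 ] [ 3.1415e+00 -1.0000e-04  7.3460e-01]
```

View pics/c4.png

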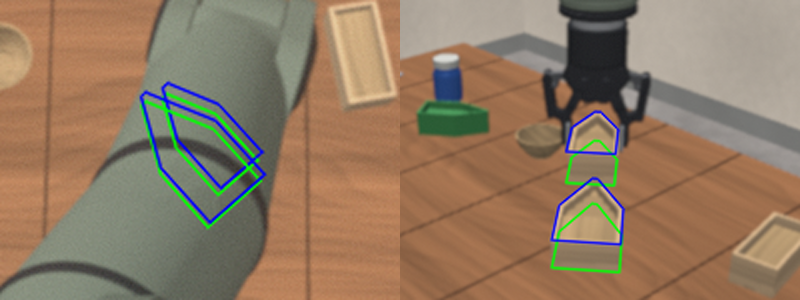

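Top view is covered by the arm. In the side view the predicted outlines of the held middle tray (593,135) and the large tray (590,225) match the images, so I go on down.

Call:
{"fn": "move_arm", "kwargs": {"plan": [[0.01,-0.01,0.64,0,0,0],[0.01,-0.02,0.64,0,0,0],[0.02,-0.01,0.64,0,0,0],[0.01,-0.01,0.64,0,0,0],[0,0,0,0,0,0]]}}

```text
clock: 6.3
position: [0.5442, -0.0302, 0.083]
tool_rot: [-3.14, 0.002, 0.736]
force: [-0.6, 0.2, -0.5]
grip_width: 0.0612
```

```bash
cat > ov.py <<'E'
import sys
from h import *
# ov.py tag  name dz x0 x1 y0 y1
tag,n,off=sys.argv[1],sys.argv[2],float(sys.argv[3]); flip=float(sys.argv[4]); x0,x1,y0,y1=map(int,sys.argv[5:9])
B=viewer.grab_frame("side")[:,:,::-1].copy(); cv2.imwrite(f"pics/side{tag}.png",B)
s=bot.observe(); c=viewer.camera_info("side"); I=B.copy()
L=[(n,[*s["position"][:2],s["tool_rot"][2]+flip],s["position"][2]-off),("large",[.5453,-.0319,.7357],0)]
if n=="small": L.append(("middle",[.5453,-.0319,.7357],.03))
for m,p,z in L:
    P=proj(c,pts(m,p,z))
    for k in(0,6): cv2.polylines(I,[np.round(P[k:k+6]*16).astype(np.int32)],True,(255,0,0) if k else (0,255,0),1,cv2.LINE_AA,4)
cv2.imwrite(f"pics/c{tag}.png",np.hstack([cv2.resize(i[y0:y1,x0:x1],(400,int(400*(y1-y0)/(x1-x0))),interpolation=2) for i in(B,I)]))
E
python3 plan.py .5453 -.0319 .056 0.7357 3; python3 ov.py 5 middle .0226 0 300 410 120 240
```

```text
t 6.3 pos [ 0.5442 -0.0302  0.083 ] rpy [-3.1397e+00  2.1000e-03  7.3620e-01] q [-0.34  0.65  0.4   1.94 -0.41  0.63 -0.51] w 0.0612 F [-0.6  0.2 -0.5]
[[-0.0, 0.03, 0.36, -0.001, 0.001, 0.0], [-0.01, 0.02, 0.36, 0.0, -0.0, 0.0], [-0.0, 0.03, 0.36, 0.0, -0.0, 0.0]]
max [0.01  0.03  0.36  0.001 0.001 0.   ] end [ 0.5454 -0.0319  0.056 ] [ 3.1404e+00 -1.0000e-03  7.3620e-01]
```

View pics/c5.png

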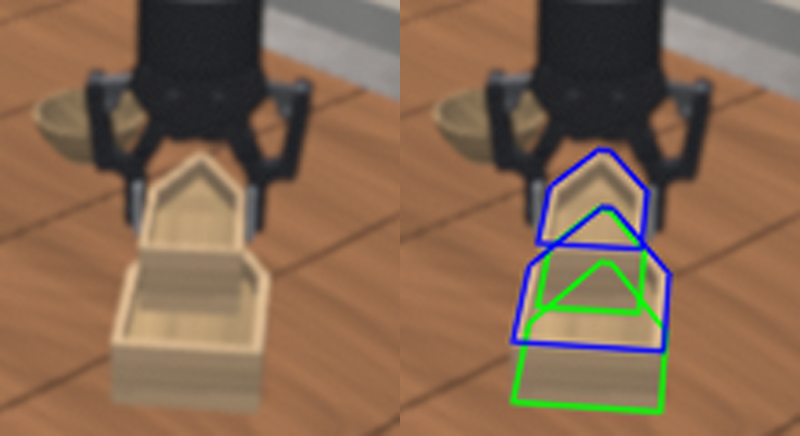

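The middle tray is centred over the recess, overlays within about 1 px. Lower it.

Call:
{"fn": "move_arm", "kwargs": {"plan": [[0,0,0.36,0,0,0],[0,0.02,0.36,0,0,0],[0,0.02,0.34,0,0,0],[0,0,0,0,0,0]]}}

```text
clock: 6.75
position: [0.5456, -0.0309, 0.057]
tool_rot: [-3.141, 0.001, 0.736]
force: [-0.4, 0.2, -2.0]
grip_width: 0.061
```

```bash
python3 plan.py .5453 -.0319 .0535 0.7357 1; python3 ov.py 6 middle .0226 0 300 410 120 240
```

```text
t 6.75 pos [ 0.5456 -0.0309  0.057 ] rpy [-3.1407e+00  1.1000e-03  7.3620e-01] q [-0.32  0.69  0.37  1.95 -0.44  0.58 -0.49] w 0.061 F [-0.4  0.2 -2. ]
[[-0.03, 0.02, 0.14, -0.0, 0.0, 0.0]]
max [0.03 0.02 0.14 0.   0.   0.  ] end [ 0.5453 -0.0318  0.0535] [-3.1407e+00  1.1000e-03  7.3620e-01]
```

View pics/c6.png

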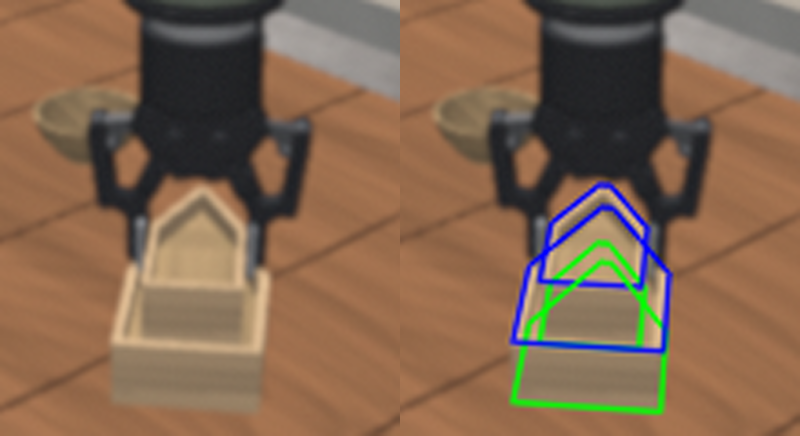

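It is inside the recess with clearance on both sides (left gap at 130–145, right at 243–260). Lower to contact.

Call:
{"fn": "move_arm", "kwargs": {"plan": [[-0.02,0.01,0.08,0,0,0],[0,0,0.06,0,0,0],[0,0,0,0,0,0]]}}

```text
clock: 7.1
position: [0.5459, -0.0314, 0.0545]
tool_rot: [-3.142, -0.0, 0.736]
force: [0.2, 0.5, -0.9]
grip_width: 0.0611
```

Call:
{"fn": "move_arm", "kwargs": {"plan": [[0,0,0.04,0,0,0],[0,0,0,0,0,0]]}}

```text
clock: 7.3
position: [0.5459, -0.0314, 0.0536]
tool_rot: [3.142, -0.0, 0.736]
force: [-0.5, -1.0, -1.2]
grip_width: 0.061
```

Call:
{"fn": "move_arm", "kwargs": {"plan": [[0,0,0.04,0,0,0],[0,0,0.02,0,0,0],[0,0,0,0,0,0]]}}

```text
clock: 7.6
position: [0.546, -0.0314, 0.0526]
tool_rot: [3.142, -0.0, 0.736]
force: [-4.0, 1.3, 11.8]
grip_width: 0.061
```

Contact (about 12 N). Release and retreat.

Call:
{"fn": "move_arm", "kwargs": {"plan": [[0,0,0,0,0,0],[0,0,0,0,0,0],[0,0,0,0,0,0],[0,0,0,0,0,0]], "claw": -1}}

```text
clock: 8.0
position: [0.5459, -0.0314, 0.052]
tool_rot: [3.142, 0.0, 0.736]
force: [0.9, -0.5, 0.3]
grip_width: 0.0852
```

Call:
{"fn": "move_arm", "kwargs": {"plan": [[0,0,-0.2,0,0,0],[0,0,-0.6,0,0,0],[0,0,-1,0,0,0],[0,0,-1,0,0,0],[0,0,-1,0,0,0]]}}

```text
clock: 8.5
position: [0.5459, -0.0316, 0.1492]
tool_rot: [3.141, -0.001, 0.736]
force: [0.3, -0.3, -0.1]
grip_width: 0.0855
```

```bash
python3 plan.py .4086 -.338 .13 1.674 18; python3 ov.py 7 middle .0226 0 300 410 120 240
```

```text
t 8.5 pos [ 0.5459 -0.0316  0.1492] rpy [ 3.1412e+00 -5.0000e-04  7.3600e-01] q [-0.39  0.55  0.47  1.9  -0.35  0.77 -0.55] w 0.0855 F [ 0.3 -0.3 -0.1]
[[-0.68, 0.3, 0.04, 0.0, -0.0, -0.017], [-0.7, 0.26, 0.04, 0.0, -0.0, -0.016], [-0.71, 0.23, 0.05, 0.0, -0.0, -0.017], [-0.72, 0.19, 0.04, 0.0, -0.0, -0.016], [-0.73, 0.15, 0.04, 0.0, -0.0, -0.017]]
[[-0.74, 0.12, 0.04, 0.0, -0.0, -0.017], [-0.74, 0.07, 0.05, 0.0, -0.0, -0.016], [-0.75, 0.04, 0.04, 0.0, -0.0, -0.017], [-0.75, -0.01, 0.04, 0.0, -0.0, -0.016], [-0.74, -0.04, 0.04, 0.0, -0.0, -0.017]]
[[-0.74, -0.08, 0.05, 0.0, -0.0, -0.016], [-0.74, -0.12, 0.04, 0.0, -0.0, -0.017], [-0.73, -0.15, 0.04, 0.0, -0.0, -0.017], [-0.72, -0.2, 0.04, 0.0, -0.0, -0.016], [-0.71, -0.23, 0.05, 0.0, -0.0, -0.017]]
[[-0.7, -0.27, 0.04, 0.0, -0.0, -0.016], [-0.68, -0.3, 0.04, 0.0, -0.0, -0.017], [-0.66, -0.34, 0.04, 0.0, 0.0, -0.017]]
max [0.75  0.34  0.05  0.    0.    0.017] end [ 0.4086 -0.338   0.1301] [3.1409e+00 1.0000e-04 1.6753e+00]
```

View pics/c7.png

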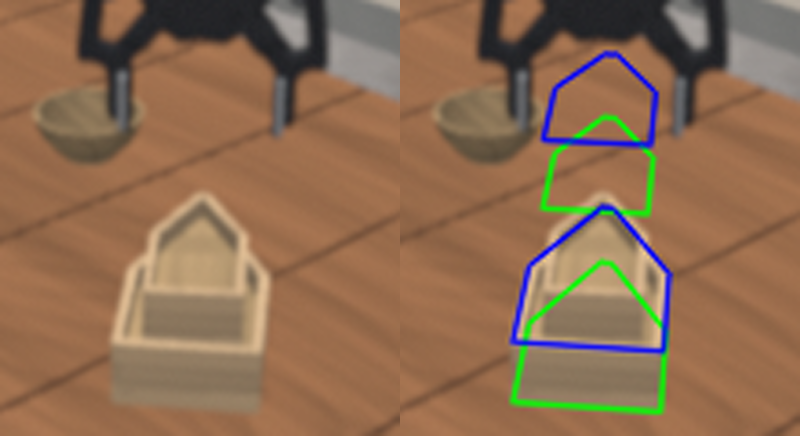

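Middle tray lies nested and level in the large one (side crop (197,245)). For the small tray's grasp I take the half-turn option yaw −1.468, since that keeps joint 7 clear of its limit at placing.

```bash
python3 plan.py .4086 -.338 .14 -1.468 20
```

```text
t 8.55 pos [ 0.5474 -0.0318  0.1526] rpy [ 3.1387 -0.0038  0.7355] q [-0.39  0.55  0.48  1.9  -0.35  0.77 -0.56] w 0.0853 F [ 3.4 -0.5  6.1]
[[-0.62, 0.27, 0.02, 0.001, -0.001, 0.035], [-0.58, 0.33, 0.03, -0.0, -0.0, 0.035], [-0.54, 0.4, 0.02, -0.0, -0.0, 0.035], [-0.5, 0.45, 0.03, -0.0, -0.0, 0.035], [-0.45, 0.51, 0.02, -0.0, -0.0, 0.035]]
[[-0.38, 0.55, 0.03, -0.0, -0.0, 0.035], [-0.33, 0.59, 0.02, -0.0, -0.0, 0.035], [-0.25, 0.62, 0.03, -0.0, -0.0, 0.036], [-0.19, 0.64, 0.02, -0.0, -0.0, 0.035], [-0.11, 0.67, 0.03, -0.0, -0.0, 0.035]]
[[-0.04, 0.67, 0.02, -0.0, 0.0, 0.035], [0.03, 0.67, 0.02, -0.0, 0.0, 0.035], [0.11, 0.66, 0.03, -0.0, 0.0, 0.035], [0.18, 0.65, 0.02, -0.0, 0.0, 0.035], [0.25, 0.62, 0.03, -0.0, 0.0, 0.035]]
[[0.32, 0.6, 0.02, -0.0, 0.0, 0.035], [0.38, 0.55, 0.03, -0.0, 0.0, 0.035], [0.44, 0.51, 0.02, -0.0, 0.0, 0.035], [0.49, 0.46, 0.03, -0.0, 0.0, 0.035], [0.54, 0.4, 0.02, -0.0, 0.0, 0.035]]
max [0.62  0.67  0.03  0.001 0.001 0.036] end [ 0.4086 -0.338   0.1401] [-3.1412e+00  9.0000e-04 -1.4667e+00]
```

Call:
{"fn": "move_arm", "kwargs": {"plan": [[-0.62,0.27,0.02,0,0,0.035],[-0.58,0.33,0.03,0,0,0.035],[-0.54,0.4,0.02,0,0,0.035],[-0.5,0.45,0.03,0,0,0.035],[-0.45,0.51,0.02,0,0,0.035]]}}

```text
clock: 9.05
position: [0.511, -0.1086, 0.145]
tool_rot: [-3.141, -0.001, 0.182]
force: [-0.1, -0.2, -0.7]
grip_width: 0.0856
```

Call:
{"fn": "move_arm", "kwargs": {"plan": [[-0.38,0.55,0.03,0,0,0.035],[-0.33,0.59,0.02,0,0,0.035],[-0.25,0.62,0.03,0,0,0.036],[-0.19,0.64,0.02,0,0,0.035],[-0.11,0.67,0.03,0,0,0.035]]}}

```text
clock: 9.55
position: [0.4765, -0.1851, 0.1418]
tool_rot: [-3.141, -0.001, -0.371]
force: [-0.2, 0.1, -0.5]
grip_width: 0.0856
```

```bash
python3 plan.py .4086 -.338 .14 -1.468 10
```

```text
t 9.55 pos [ 0.4765 -0.1851  0.1418] rpy [-3.1407e+00 -9.0000e-04 -3.7090e-01] q [-0.29  0.6   0.76  2.01 -0.6   0.77 -1.11] w 0.0856 F [-0.2  0.1 -0.5]
[[-0.03, 0.67, 0.01, -0.0, -0.0, 0.035], [0.04, 0.67, 0.0, -0.0, -0.0, 0.035], [0.12, 0.66, 0.01, -0.0, -0.0, 0.035], [0.18, 0.64, 0.01, -0.0, -0.0, 0.035], [0.26, 0.62, 0.0, -0.0, -0.0, 0.035]]
[[0.32, 0.58, 0.01, -0.0, -0.0, 0.035], [0.39, 0.55, 0.01, -0.0, -0.0, 0.034], [0.44, 0.5, 0.0, -0.0, 0.0, 0.035], [0.49, 0.46, 0.01, -0.0, 0.0, 0.035], [0.54, 0.39, 0.0, -0.0, 0.0, 0.035]]
max [0.54  0.67  0.01  0.    0.    0.035] end [ 0.4086 -0.338   0.1401] [-3.1404e+00  3.0000e-04 -1.4673e+00]
```

Call:
{"fn": "move_arm", "kwargs": {"plan": [[-0.03,0.67,0.01,0,0,0.035],[0.04,0.67,0,0,0,0.035],[0.12,0.66,0.01,0,0,0.035],[0.18,0.64,0.01,0,0,0.035],[0.26,0.62,0,0,0,0.035]]}}

```text
clock: 10.05
position: [0.4429, -0.2617, 0.141]
tool_rot: [-3.14, -0.0, -0.921]
force: [0.9, 0.2, 0.6]
grip_width: 0.0857
```

```bash
python3 plan.py .4086 -.338 .14 -1.468 5
```

```text
t 10.05 pos [ 0.4429 -0.2617  0.141 ] rpy [-3.1402e+00 -3.0000e-04 -9.2060e-01] q [-0.19  0.66  0.89  2.   -0.72  0.82 -1.38] w 0.0857 F [0.9 0.2 0.6]
[[0.32, 0.59, 0.01, -0.0, -0.0, 0.035], [0.38, 0.55, 0.0, -0.0, -0.0, 0.035], [0.44, 0.5, 0.01, -0.0, 0.0, 0.035], [0.49, 0.45, 0.01, -0.0, 0.0, 0.034], [0.54, 0.4, 0.01, -0.0, 0.0, 0.035]]
max [0.54  0.59  0.01  0.    0.    0.035] end [ 0.4086 -0.338   0.1399] [-3.1403e+00  4.0000e-04 -1.4672e+00]
```

Call:
{"fn": "move_arm", "kwargs": {"plan": [[0.32,0.59,0.01,0,0,0.035],[0.38,0.55,0,0,0,0.035],[0.44,0.5,0.01,0,0,0.035],[0.49,0.45,0.01,0,0,0.034],[0.54,0.4,0.01,0,0,0.035]]}}

```text
clock: 10.55
position: [0.409, -0.3381, 0.14]
tool_rot: [-3.14, 0.0, -1.467]
force: [0.9, -0.2, 0.8]
grip_width: 0.0854
```

```bash
python3 plan.py .4086 -.338 .025 -1.468 8;  python3 - <<'E'
from h import *
for n in("top","side"): cv2.imwrite(f"pics/{n}8.png",viewer.grab_frame(n)[:,:,::-1])
a=cv2.imread("pics/top8.png")[130:280,390:590];b=cv2.imread("pics/side8.png")[190:370,320:560]
cv2.imwrite("pics/c8.png",np.hstack([cv2.resize(i,(400,300),interpolation=2) for i in(a,b)]))
E
```

```text
t 10.55 pos [ 0.409  -0.3381  0.14  ] rpy [-3.1402e+00  3.0000e-04 -1.4670e+00] q [-0.08  0.76  1.01  1.96 -0.83  0.91 -1.67] w 0.0854 F [ 0.9 -0.2  0.8]
[[-0.0, 0.0, 0.57, -0.0, 0.0, 0.0], [-0.0, 0.01, 0.58, -0.0, 0.0, 0.0], [-0.0, -0.0, 0.57, -0.0, 0.0, 0.0], [-0.0, 0.0, 0.58, -0.0, 0.0, 0.0], [-0.0, 0.0, 0.57, -0.0, 0.0, 0.0]]
[[-0.0, 0.01, 0.58, -0.0, 0.0, 0.0], [-0.0, -0.0, 0.57, -0.0, 0.0, 0.0], [-0.01, 0.0, 0.58, -0.0, 0.0, 0.0]]
max [0.01 0.01 0.58 0.   0.   0.  ] end [ 0.4086 -0.3379  0.025 ] [-3.1402e+00  3.0000e-04 -1.4670e+00]
```

View pics/c8.png

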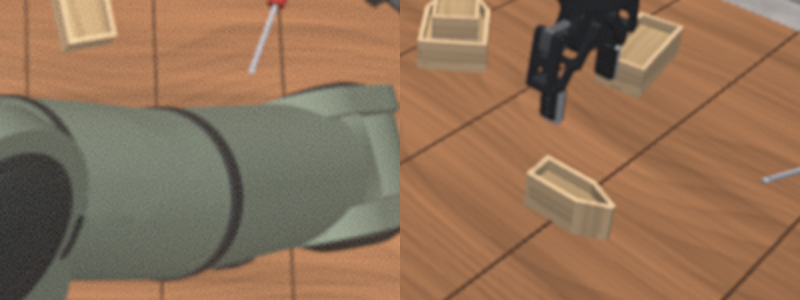

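Jaws straddle the small tray (side crop (570,197)), one finger each side of its width; nothing else near. Descend.

Call:
{"fn": "move_arm", "kwargs": {"plan": [[0,0,0.57,0,0,0],[0,0.01,0.58,0,0,0],[0,0,0.57,0,0,0],[0,0,0.58,0,0,0],[0,0,0.57,0,0,0]]}}

```text
clock: 11.15
position: [0.4087, -0.3374, 0.0659]
tool_rot: [3.141, 0.0, -1.462]
force: [-1.0, 0.7, -1.1]
grip_width: 0.0852
```

Call:
{"fn": "move_arm", "kwargs": {"plan": [[0,0.01,0.58,0,0,0],[0,0,0.57,0,0,0],[0,0,0.56,0,0,0],[0,0,0,0,0,0]]}}

```text
clock: 11.55
position: [0.4078, -0.3373, 0.0228]
tool_rot: [3.14, 0.001, -1.463]
force: [-0.2, 0.5, -0.1]
grip_width: 0.0852
```

```bash
python3 plan.py .4086 -.338 .025 -1.468 1;  python3 - <<'E'
from h import *
b=viewer.grab_frame("side")[:,:,::-1]; b=b[230:365,350:530]
cv2.imwrite("pics/c9.png",cv2.resize(b,(640,480),interpolation=2))
E
```

```text
t 11.55 pos [ 0.4078 -0.3373  0.0228] rpy [ 3.140e+00  1.300e-03 -1.463e+00] q [ 0.04  0.9   0.79  2.01 -1.04  0.71 -1.51] w 0.0852 F [-0.2  0.5 -0.1]
[[0.03, -0.03, -0.09, 0.001, 0.0, 0.002]]
max [0.03  0.03  0.09  0.001 0.    0.002] end [ 0.4086 -0.338   0.0251] [-3.1401e+00  1.3000e-03 -1.4692e+00]
```

View pics/c9.png

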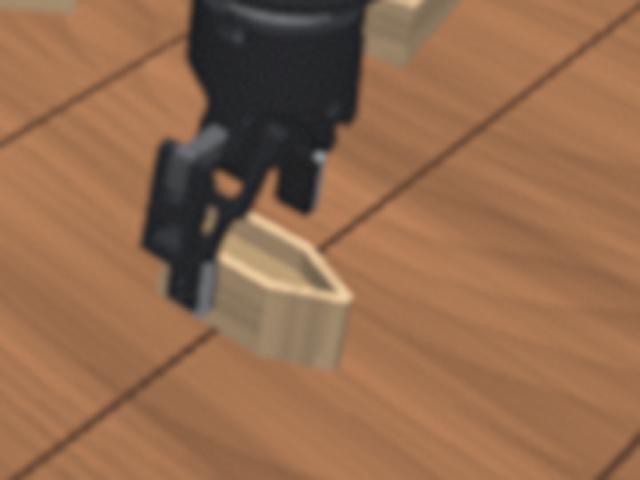

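Tray between fingers at (260,280), near finger tip at (195,300). Raise 2 mm and close.

Call:
{"fn": "move_arm", "kwargs": {"plan": [[0,0,-0.1,0,0,0],[0,0,0,0,0,0],[0,0,0,0,0,0],[0,0,0,0,0,0],[0,0,0,0,0,0]], "claw": 1, "force": 30}}

```text
clock: 12.1
position: [0.4088, -0.3378, 0.0276]
tool_rot: [-3.141, -0.0, -1.463]
force: [-0.7, 2.2, 8.5]
grip_width: 0.0374
```

Call:
{"fn": "move_arm", "kwargs": {"plan": [[0,0,0,0,0,0],[0,0,0,0,0,0],[0,0,0,0,0,0]]}}

```text
clock: 12.4
position: [0.4088, -0.3378, 0.0276]
tool_rot: [-3.141, -0.0, -1.463]
force: [-0.2, 2.1, 8.1]
grip_width: 0.0376
```

```bash
python3 plan.py .4086 -.338 .025 -1.468 1;  python3 - <<'E'
from h import *
b=viewer.grab_frame("side")[:,:,::-1]; b=b[230:365,350:530]
cv2.imwrite("pics/c10.png",cv2.resize(b,(640,480),interpolation=2))
E
```

```text
t 12.4 pos [ 0.4088 -0.3378  0.0276] rpy [-3.1407e+00 -3.0000e-04 -1.4628e+00] q [ 0.04  0.89  0.8   2.01 -1.03  0.71 -1.52] w 0.0376 F [-0.2  2.1  8.1]
[[0.01, 0.01, 0.1, -0.0, -0.0, 0.002]]
max [0.01  0.01  0.1   0.    0.    0.002] end [ 0.4086 -0.3381  0.0251] [-3.1407e+00 -3.0000e-04 -1.4691e+00]
```

View pics/c10.png

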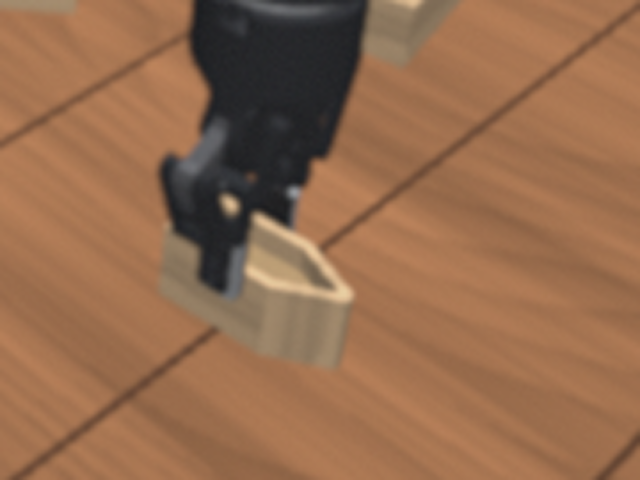

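Gripped at 37.6 mm, tray still flat. Lift and carry.

Call:
{"fn": "move_arm", "kwargs": {"plan": [[0,0,-0.3,0,0,0],[0,0,-0.9,0,0,0],[0,0,-1,0,0,0],[0,0,-1,0,0,0],[0,0,-1,0,0,0]]}}

```text
clock: 12.95
position: [0.4082, -0.3377, 0.1335]
tool_rot: [3.142, -0.0, -1.463]
force: [0.5, 1.0, -0.7]
grip_width: 0.0374
```

Call:
{"fn": "move_arm", "kwargs": {"plan": [[0,0,-1,0,0,0],[0,0,-0.5,0,0,0]]}}

```text
clock: 13.15
position: [0.4087, -0.3381, 0.1716]
tool_rot: [-3.14, -0.001, -1.463]
force: [0.0, 0.3, -1.6]
grip_width: 0.0376
```

```bash
python3 plan.py .5459 -.0314 .175 .736 20;  python3 - <<'E'
from h import *
B=viewer.grab_frame("side")[:,:,::-1].copy(); cv2.imwrite("pics/side11.png",B)
s=bot.observe();c=viewer.camera_info("side");I=B.copy()
for m,p,z in(("small",[*s["position"][:2],s["tool_rot"][2]],s["position"][2]-.0276),("middle",[.5459,-.0314,.736],.03)):
    P=proj(c,pts(m,p,z))
    for k in(0,6): cv2.polylines(I,[np.round(P[k:k+6]*16).astype(np.int32)],True,(255,0,0) if k else (0,255,0),1,cv2.LINE_AA,4)
cv2.imwrite("pics/c11.png",np.hstack([cv2.resize(i[130:310,300:500],(400,360),interpolation=2) for i in(B,I)]))
E
```

```text
t 13.15 pos [ 0.4087 -0.3381  0.1716] rpy [-3.1401e+00 -1.1000e-03 -1.4630e+00] q [-0.11  0.72  1.06  1.94 -0.78  0.96 -1.7 ] w 0.0376 F [ 0.   0.3 -1.6]
[[-0.58, -0.34, -0.01, -0.0, -0.0, -0.035], [-0.54, -0.4, -0.0, -0.0, -0.0, -0.035], [-0.49, -0.46, -0.01, -0.0, -0.0, -0.035], [-0.44, -0.51, -0.01, -0.0, -0.0, -0.035], [-0.38, -0.55, -0.0, -0.0, -0.001, -0.035]]
[[-0.32, -0.59, -0.01, -0.0, 0.0, -0.035], [-0.25, -0.62, -0.01, -0.0, 0.0, -0.035], [-0.18, -0.65, -0.0, -0.0, 0.0, -0.035], [-0.11, -0.67, -0.01, -0.0, 0.0, -0.035], [-0.04, -0.67, -0.0, -0.0, 0.0, -0.035]]
[[0.04, -0.67, -0.01, -0.001, 0.0, -0.035], [0.11, -0.66, -0.01, 0.0, 0.0, -0.035], [0.19, -0.65, -0.0, 0.0, 0.0, -0.035], [0.25, -0.62, -0.01, 0.0, 0.0, -0.035], [0.32, -0.59, -0.01, 0.0, 0.0, -0.035]]
[[0.38, -0.55, -0.01, 0.0, 0.0, -0.035], [0.44, -0.51, -0.01, 0.0, 0.0, -0.035], [0.5, -0.45, -0.0, 0.0, 0.0, -0.035], [0.54, -0.4, -0.01, 0.0, 0.001, -0.035], [0.58, -0.34, -0.01, 0.0, -0.0, -0.035]]
max [0.58  0.67  0.01  0.001 0.001 0.035] end [ 0.5458 -0.0313  0.175 ] [ 3.1409e+00 -1.4000e-03  7.3610e-01]
```

View pics/c11.png

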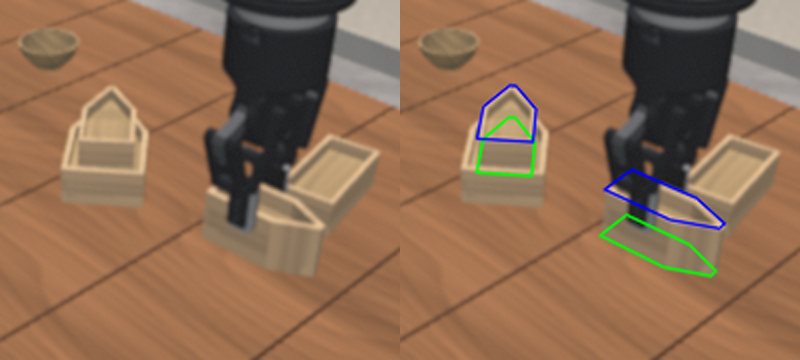

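Overlays fit the held small tray (265,230) and nested middle (107,115) within about 1 px. Carry.

Call:
{"fn": "move_arm", "kwargs": {"plan": [[-0.58,-0.34,-0.01,0,0,-0.035],[-0.54,-0.4,0,0,0,-0.035],[-0.49,-0.46,-0.01,0,0,-0.035],[-0.44,-0.51,-0.01,0,0,-0.035],[-0.38,-0.55,0,0,0,-0.035]]}}

```text
clock: 13.7
position: [0.4429, -0.2602, 0.1696]
tool_rot: [3.141, 0.001, -0.908]
force: [-0.3, -0.7, -0.2]
grip_width: 0.0373
```

Call:
{"fn": "move_arm", "kwargs": {"plan": [[-0.32,-0.59,-0.01,0,0,-0.035],[-0.25,-0.62,-0.01,0,0,-0.035],[-0.18,-0.65,0,0,0,-0.035],[-0.11,-0.67,-0.01,0,0,-0.035],[-0.04,-0.67,0,0,0,-0.035]]}}

```text
clock: 14.2
position: [0.477, -0.1833, 0.1704]
tool_rot: [-3.142, 0.001, -0.359]
force: [0.2, -0.2, -0.1]
grip_width: 0.0373
```

Call:
{"fn": "move_arm", "kwargs": {"plan": [[0.04,-0.67,-0.01,0,0,-0.035],[0.11,-0.66,-0.01,0,0,-0.035],[0.19,-0.65,0,0,0,-0.035],[0.25,-0.62,-0.01,0,0,-0.035],[0.32,-0.59,-0.01,0,0,-0.035]]}}

```text
clock: 14.7
position: [0.5112, -0.1068, 0.1714]
tool_rot: [-3.141, 0.001, 0.191]
force: [0.0, 0.4, -0.6]
grip_width: 0.0374
```

Call:
{"fn": "move_arm", "kwargs": {"plan": [[0.38,-0.55,-0.01,0,0,-0.035],[0.44,-0.51,-0.01,0,0,-0.035],[0.5,-0.45,0,0,0,-0.035],[0.54,-0.4,-0.01,0,0,-0.035],[0.58,-0.34,-0.01,0,0,-0.035]]}}

```text
clock: 15.2
position: [0.5454, -0.0301, 0.1723]
tool_rot: [-3.141, 0.0, 0.741]
force: [-0.1, -0.4, -1.2]
grip_width: 0.0374
```

```bash
sed -i 's/("middle",\[.5453,-.0319,.7357\]/("middle",[.5459,-.0314,.736]/' ov.py; python3 plan.py .5459 -.0314 .115 .736 4; python3 ov.py 12 small .0276 0 300 410 90 240
```

```text
t 15.2 pos [ 0.5454 -0.0301  0.1723] rpy [-3.1407e+00  5.0000e-04  7.4100e-01] q [-0.42  0.52  0.5   1.89 -0.34  0.82 -0.56] w 0.0374 F [-0.1 -0.4 -1.2]
[[-0.0, 0.01, 0.57, -0.0, 0.0, 0.0], [-0.01, 0.02, 0.58, -0.0, 0.0, 0.001], [-0.0, 0.01, 0.57, -0.0, 0.0, 0.0], [-0.01, 0.01, 0.57, -0.0, 0.0, 0.001]]
max [0.01  0.02  0.58  0.    0.    0.001] end [ 0.5458 -0.0314  0.1151] [-3.1407e+00  5.0000e-04  7.3470e-01]
```

View pics/c12.png

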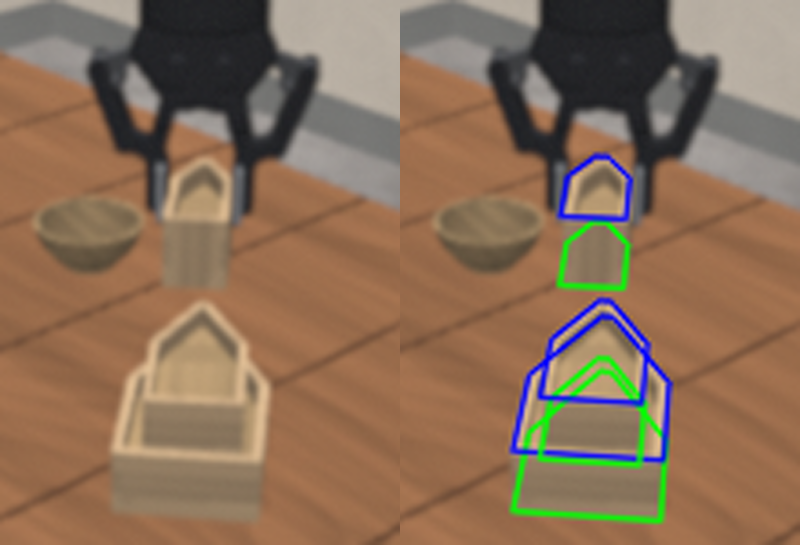

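The small tray (197,220) lines up over the middle recess (197,360), with overlays about 1 px off. Lower.

Call:
{"fn": "move_arm", "kwargs": {"plan": [[0,0.01,0.57,0,0,0],[-0.01,0.02,0.57,0,0,0.001],[0,0.01,0.57,0,0,0],[-0.01,0.01,0.57,0,0,0.001],[0,0,0,0,0,0]]}}

```text
clock: 15.75
position: [0.5447, -0.0327, 0.1138]
tool_rot: [-3.14, 0.003, 0.729]
force: [-0.8, -0.2, 0.1]
grip_width: 0.0373
```

```bash
python3 plan.py .5459 -.0314 .091 .736 3; python3 ov.py 13 small .0276 0 300 410 120 240
```

```text
t 15.75 pos [ 0.5447 -0.0327  0.1138] rpy [-3.1397e+00  2.8000e-03  7.2880e-01] q [-0.37  0.61  0.45  1.92 -0.4   0.7  -0.52] w 0.0373 F [-0.8 -0.2  0.1]
[[0.02, -0.0, 0.3, -0.001, 0.001, -0.001], [0.03, -0.0, 0.31, 0.0, -0.0, -0.001], [0.02, -0.01, 0.3, 0.0, -0.0, -0.0]]
max [0.03  0.01  0.31  0.001 0.001 0.001] end [ 0.5459 -0.0314  0.091 ] [ 3.1403e+00 -3.0000e-04  7.3500e-01]
```

View pics/c13.png

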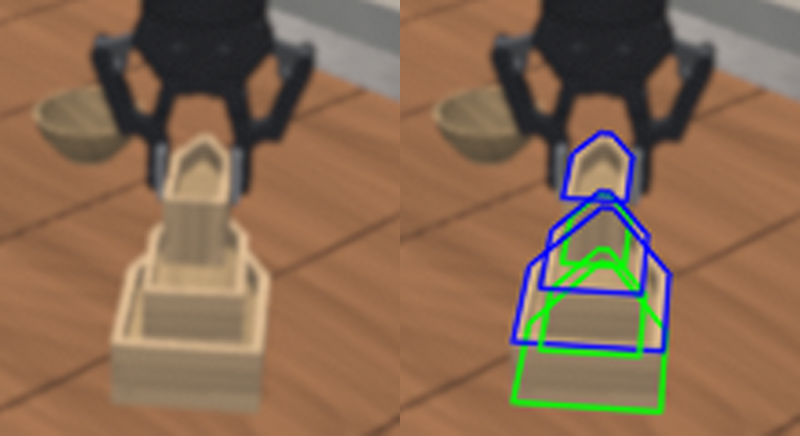

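Still centred, now descending into the recess.

Call:
{"fn": "move_arm", "kwargs": {"plan": [[0.02,0,0.3,0,0,-0.001],[0.02,0,0.3,0,0,0],[0.02,0,0.28,0,0,0],[0,0,0,0,0,0]]}}

```text
clock: 16.2
position: [0.5467, -0.0311, 0.0932]
tool_rot: [-3.141, 0.001, 0.733]
force: [0.1, -0.7, -0.6]
grip_width: 0.0375
```

```bash
python3 plan.py .5459 -.0314 .088 .736 1; python3 ov.py 14 small .0276 0 300 410 120 240
```

```text
t 16.2 pos [ 0.5467 -0.0311  0.0932] rpy [-3.1409e+00  8.0000e-04  7.3330e-01] q [-0.35  0.64  0.43  1.93 -0.42  0.66 -0.5 ] w 0.0375 F [ 0.1 -0.7 -0.6]
[[-0.03, -0.01, 0.21, -0.0, 0.0, -0.001]]
max [0.03  0.01  0.21  0.    0.    0.001] end [ 0.546  -0.0314  0.0879] [-3.1409e+00  8.0000e-04  7.3640e-01]
```

View pics/c14.png

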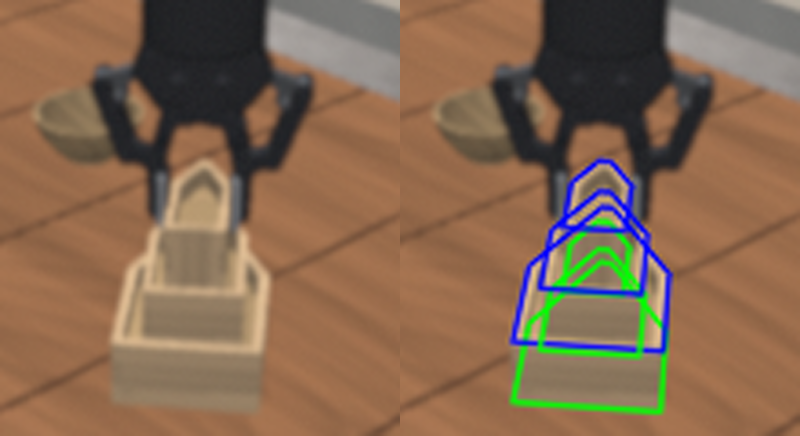

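Call:
{"fn": "move_arm", "kwargs": {"plan": [[-0.02,-0.01,0.1,0,0,-0.001],[0,0,0.06,0,0,0],[0,0,0,0,0,0]]}}

```text
clock: 16.55
position: [0.5465, -0.0314, 0.09]
tool_rot: [-3.142, 0.0, 0.736]
force: [-1.1, 0.9, -1.0]
grip_width: 0.0371
```

Call:
{"fn": "move_arm", "kwargs": {"plan": [[0,0,0.05,0,0,0],[0,0,0,0,0,0]]}}

```text
clock: 16.75
position: [0.5466, -0.0314, 0.0888]
tool_rot: [3.142, -0.0, 0.736]
force: [0.5, -0.9, -0.3]
grip_width: 0.0372
```

Call:
{"fn": "move_arm", "kwargs": {"plan": [[0,0,0.04,0,0,0],[0,0,0.02,0,0,0],[0,0,0,0,0,0]]}}

```text
clock: 17.05
position: [0.5466, -0.0314, 0.0876]
tool_rot: [-3.142, -0.0, 0.736]
force: [-2.5, 0.8, 7.5]
grip_width: 0.0373
```

Contact at the expected height (TCP 0.0876, 7.5 N). Release and rise.

Call:
{"fn": "move_arm", "kwargs": {"plan": [[0,0,0,0,0,0],[0,0,0,0,0,0],[0,0,0,0,0,0],[0,0,0,0,0,0]], "claw": -1}}

```text
clock: 17.45
position: [0.5466, -0.0314, 0.0873]
tool_rot: [3.142, 0.0, 0.736]
force: [-0.8, 0.7, -0.4]
grip_width: 0.0854
```

Call:
{"fn": "move_arm", "kwargs": {"plan": [[0,0,-0.2,0,0,0],[0,0,-0.6,0,0,0],[0,0,-1,0,0,0],[0,0,-1,0,0,0],[0,0,-1,0,0,0]]}}

```text
clock: 17.95
position: [0.5464, -0.0315, 0.1836]
tool_rot: [3.142, 0.0, 0.736]
force: [-0.4, 1.0, -0.2]
grip_width: 0.0854
```

```bash
python3 plan.py .42 .28 .22 1.3 15
```

```text
t 17.95 pos [ 0.5464 -0.0315  0.1836] rpy [3.1416e+00 1.0000e-04 7.3610e-01] q [-0.42  0.51  0.52  1.87 -0.33  0.84 -0.57] w 0.0854 F [-0.4  1.  -0.2]
[[0.31, -0.84, -0.1, 0.0, 0.0, -0.012], [0.34, -0.83, -0.09, 0.0, 0.0, -0.012], [0.37, -0.82, -0.1, 0.0, 0.0, -0.012], [0.4, -0.8, -0.1, 0.0, 0.0, -0.012], [0.43, -0.79, -0.1, 0.0, 0.0, -0.012]]
[[0.46, -0.77, -0.09, 0.0, 0.0, -0.012], [0.49, -0.75, -0.1, -0.0, 0.0, -0.012], [0.52, -0.73, -0.1, -0.0, 0.0, -0.012], [0.54, -0.71, -0.09, -0.0, 0.0, -0.012], [0.57, -0.69, -0.1, -0.0, 0.0, -0.012]]
[[0.6, -0.67, -0.1, -0.0, 0.0, -0.012], [0.62, -0.65, -0.1, -0.0, 0.0, -0.012], [0.64, -0.62, -0.09, -0.0, 0.0, -0.012], [0.67, -0.6, -0.1, -0.0, 0.0, -0.012], [0.69, -0.57, -0.1, -0.0, 0.0, -0.011]]
max [0.69  0.84  0.1   0.    0.    0.012] end [0.4201 0.28   0.2201] [-3.1416e+00  1.0000e-04  1.2984e+00]
```

Swing aside so the top camera can check.

Call:
{"fn": "move_arm", "kwargs": {"plan": [[0.31,-0.84,-0.1,0,0,-0.012],[0.34,-0.83,-0.1,0,0,-0.012],[0.37,-0.82,-0.1,0,0,-0.012],[0.4,-0.8,-0.1,0,0,-0.012],[0.43,-0.79,-0.1,0,0,-0.012]]}}

```text
clock: 18.45
position: [0.5039, 0.0732, 0.1953]
tool_rot: [3.141, -0.0, 0.926]
force: [0.5, 0.4, 0.3]
grip_width: 0.0853
```

Call:
{"fn": "move_arm", "kwargs": {"plan": [[0.46,-0.77,-0.1,0,0,-0.012],[0.49,-0.75,-0.1,0,0,-0.012],[0.52,-0.73,-0.1,0,0,-0.012],[0.54,-0.71,-0.1,0,0,-0.012],[0.57,-0.69,-0.1,0,0,-0.012]]}}

```text
clock: 18.95
position: [0.4619, 0.1769, 0.2078]
tool_rot: [3.141, -0.0, 1.115]
force: [0.5, -0.4, 0.2]
grip_width: 0.0853
```

Call:
{"fn": "move_arm", "kwargs": {"plan": [[0.6,-0.67,-0.1,0,0,-0.012],[0.62,-0.65,-0.1,0,0,-0.012],[0.64,-0.62,-0.1,0,0,-0.012],[0.4,-0.4,0,0,0,-0.012],[0,0,0,0,0,0]]}}

```text
clock: 19.45
position: [0.4302, 0.2527, 0.2149]
tool_rot: [-3.141, -0.0, 1.268]
force: [0.2, -0.9, -0.4]
grip_width: 0.0853
```

```bash
python3 - <<'E'
from h import *
o=[]
for n,(x0,x1,y0,y1) in (("top",(290,410,120,240)),("side",(300,410,125,235))):
    B=viewer.grab_frame(n)[:,:,::-1].copy(); cv2.imwrite(f"pics/{n}15.png",B); c=viewer.camera_info(n); I=B.copy()
    for m,p,z in(("small",[.5466,-.0314,.736],.06),("middle",[.5459,-.0314,.736],.03),("large",[.5453,-.0319,.736],0)):
        P=proj(c,pts(m,p,z))
        cv2.polylines(I,[np.round(P[6:]*16).astype(np.int32)],True,(255,0,0),1,cv2.LINE_AA,4)
    o.append(np.hstack([cv2.resize(i[y0:y1,x0:x1],(300,300),interpolation=2) for i in(B,I)]))
cv2.imwrite("pics/c15.png",np.vstack(o)); print(bot.observe()["clock"])
E
```

```text
19.55
```

View pics/c15.png

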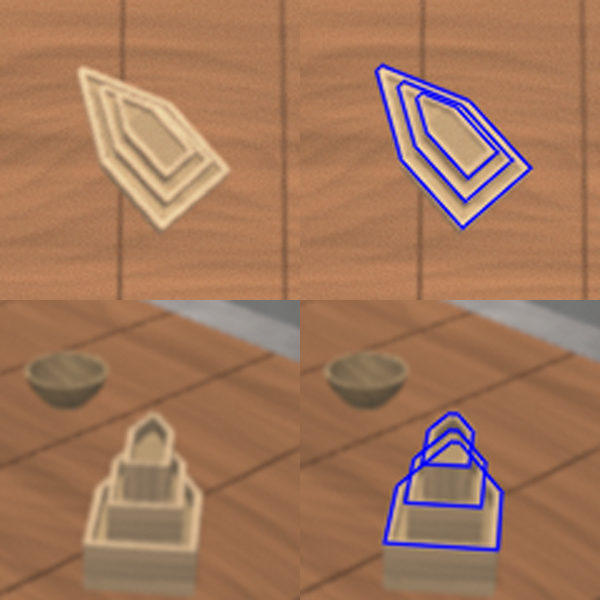

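View pics/top15.png

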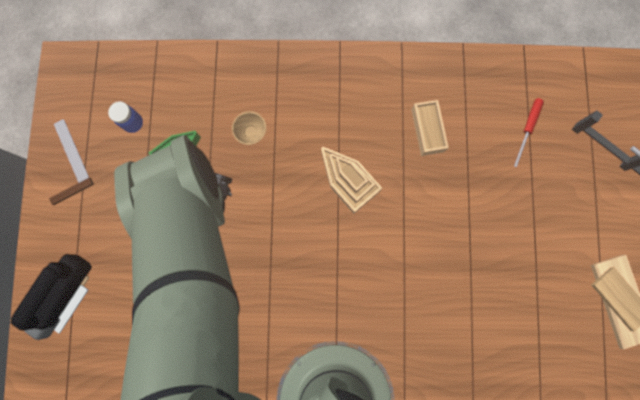

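The set is nested at top(350,180), points the same way, rims level and at the predicted heights. The rectangular tray has not moved from (431,127). Handing in.

```bash
python3 -c "
from workcell import workorder; print(workorder.job_done())"
```

```text
the job is handed in; nothing more can be done
None
```

The three trays are nested and the job is handed in. I set the middle tray in the large tray's recess first, then the small tray in the middle one's, turning each to match the large tray's heading of about 42°.

- **Placing:** both trays met the recess floor within 1 mm of the calculated height, with about 12 N and 7.5 N of contact force, and stayed put when released.
- **Final look:** after the arm had swung clear, the last images from both cameras showed all three rims level and pointing the same way. They sat within about 1 px (about 2 mm) of the predicted outlines, with gaps all round. I did not make a separate numeric fit of the final poses.
- **Other items:** the rectangular tray has not moved. I did not touch the green and pink look-alikes, but the arm hid the pink one and partly hid the green one in the final top view.
- **Disagreement:** the two cameras disagreed by about 2° on the starting headings of the middle and small trays, which closing the jaws on them would have straightened.
- **Time:** the job took about 19.6 s of the 64 s allowed.

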